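Pop the wheel store hatch with one press

ROBOT

A 6-joint arm with a two-finger parallel gripper is mounted at the origin on the work surface. World frame = base frame: x ahead of the robot, y to its left, z up, the work surface at z = 0. Lengths are in mm, angles in rad, forces in N, time in s.
With the tool pointing down it reaches from about 350 to 975 mm from the base axis. Payload 7.1 kg.
Tool frame: the origin (TCP) lies midway between the tips of the shut fingers; the grasp point (between the pads) lies pinch_z behind it (pinch_z is the distance from the TCP to the grasp point, in mm); z points along the fingers, y is the line along which they close (so a half turn about z gives the same grasp; the last joint's range is limited). The gripper opens to 88 mm and grips with 3 to 60 N. Pads are 20 mm wide; open, the fingers measure 115 mm over their backs; the gripper's body (75 mm by 178 mm) begins 61 mm behind the grasp point.
Start: joints at [1.291, 0.423, 1.63, -0, 1.089, -0.019], TCP at [161.127, 603.857, 222.675] pointing down, gripper open.
Joint ranges: [-3, 3], [-0.9, 2.11], [0.09, 2.58], [-1.31, 4.45], [0.11, 2.69], [-2.54, 2.54]. Speed limits (rad/s): [2.39, 2.39, 3.01, 3.14, 3.14, 3.14].

INTERFACE

Orientations are given as a rotation vector (axis times angle).
In Python, from workcell import get_obs, get_image, close_job, pinch_z gives the robot as it stands.
- The arm moves only by the tool jog_arm, never from a script. Its argument "commands" is a list of rows, each a list of 3 entries, a list of its own where there are three numbers: the gripper command: -1 is shut, 1 is fully open, values between are in proportion, then the shift along the tool's x, y, z as a fraction of full scale, then the turn, a rotation vector about the tool's x, y, z as a fraction of full scale. In form: [[gripper, [tx, ty, tz], [rx, ry, rz]], ...]. A call has 1 to 10 rows; each row shifts and turns the commanded pose from where the row before left it, along the tool's axes as they then stand; what a row does not reach is not made up. Full scale, the value 1, is 0.1 m for a shift and 45 degrees for a turn. A row lasts 1/10 s, in which the tool goes at most 50 mm and 8.59 degrees, less where a joint would pass 70% of its speed; a pose out of reach is approached as far as the arm can. A call with a number of a shift or a turn outside -1 to 1 is refused whole. A call with a gripper value outside its range is refused whole. The fingers move at their own pace and stop on an object; the grip force is fixed at half the most. Time passes only in rows, so rows that do not move let the fingers close. It gives the time, the measured TCP pose, the force, the opening and the grip force at its end, in the units of the state.
- get_obs(): the state, without advancing time (a new reading comes with each control period).
- get_image(name): name is "scene" or "top" or "wrist"; returns a dict with "image" (400x640x3 uint8, blue, green, red), "z_map" (400x640 float32, mm along the optical axis (not along the pixel's ray), 0 where there is no reading), "intrinsics" (3x3 intrinsics, pixels), "eye" and "orientation" of the camera in the world; the wrist camera has in their place "mount" (4x4, takes a point from camera to tool coordinates, whose origin is the TCP and whose axes are the flange's). Camera axes: x right, y down, z forward; pixel columns grow to the right and rows downward; lengths in mm; the calibration is good to about 2 mm. A picture is of the moment at which its call begins: read the wrist's pose just before it.
- close_job(): hands the job in; it is judged then, once.
The state is a dict: "t": time; "qpos": joint angles; "qvel": joint speeds; "joint_torque": joint torques, N m; "ee_pos": TCP position; "orientation": TCP orientation; "ft_force": force on the tool from outside, world axes, zero at the start; "moment": the same for the moment, N m; "width": finger opening in mm; "grasp_force": force on a finger pad.
Only numpy, scipy, OpenCV 4.12 (cv2) and the standard library are available. Lean on these libraries where they do the work, as an engineer would, in place of code of your own. Each camera call takes 0.05 s, during which the arm holds its last target. There are 200 camera calls.

TASK

Press the brass thumb pad of the green box once, down to the end of its push, then take your fingers out of the way so that the hatch pops up on its own spring, and see that it stays fully open. Do not push it shut again or take hold of it, leave the grey box's hatch shut, and do not move or lift anything else on the counter.

Things in the scene. Friction and masses are not known exactly. Their poses are not given: they have to be found in the camera images.
- wheel_box: Green metal box fixed to the counter, 140 x 130 x 62 mm high, which stores spare grinding wheels. Origin: centre of its underside; x from the free edge of the hatch towards the hinge (away from the robot at yaw 0), z up. Its whole top is a hatch of bare aluminium, 102 mm (along x) x 88 mm, flush with the rim at 62 mm, hinged at the box's +x side, with a brass thumb pad near the free edge.
- wheel_hatch (a joint): Wheel hatch angle (rad): 0 shut and latched, negative when pressed in (the stop is at -0.09, about 7 mm down at the pad), positive open, 1.15 fully open against its stop. Its spring pushes it open with 3 to 4 N at the pad; only the push-push latch holds it shut, and that lets go when the hatch has been pressed past about -0.05 and released; a damped spring then swings it up to 1.15 in about 1 s. Pushed shut and down again it would latch again.
- wheel_pad (a point): Centre of the top face of the brass thumb pad on the wheel hatch: a round pad 28 mm across, 8 mm proud of the hatch, so 70 mm above the counter while shut; at box (-0.030, 0, 0.070), 82 mm from the hinge axis and 22 mm from the hatch's free edge. It moves with the hatch.
- wheel_hinge (a point): Middle of the wheel hatch's hinge axis, at box (0.052, 0, 0.060). Its axes are the hatch's: x from the free edge to the hinge, z out of the hatch's face. The open hatch sweeps a circle of 104 mm radius about it; leave upwards and towards the box's -x side.
- wheel_follower (a joint): Pin inside the wheel hatch's latch (m), out of reach: about 0 while latched, about +0.008 once the hatch has popped, below -0.006 only when the open hatch is being pushed shut again.
- battery_box: Grey metal box fixed to the counter, 140 x 130 x 62 mm high, which holds batteries. Origin: centre of its underside; x from the free edge of the hatch towards the hinge (away from the robot at yaw 0), z up. Its whole top is a hatch of bare aluminium, 102 mm (along x) x 88 mm, flush with the rim at 62 mm, hinged at the box's +x side, with a black thumb pad near the free edge.
- battery_hatch (a joint): Battery hatch angle (rad): 0 shut and latched, negative when pressed in (the stop is at -0.09, about 7 mm down at the pad), positive open, 1.15 fully open against its stop. Its spring pushes it open with 3 to 4 N at the pad; only the push-push latch holds it shut, and that lets go when the hatch has been pressed past about -0.05 and released; a damped spring then swings it up to 1.15 in about 1 s. Pushed shut and down again it would latch again.
- battery_pad (a point): Centre of the top face of the black thumb pad on the battery hatch: a round pad 28 mm across, 8 mm proud of the hatch, so 70 mm above the counter while shut; at box (-0.030, 0, 0.070), 82 mm from the hinge axis and 22 mm from the hatch's free edge. It moves with the hatch.
- collet: Brass collet holder, 34 mm across at most, standing loose in the socket, 50 mm tall. Origin: centre of its foot.
- bottle: Cobalt blue capped glass sample bottle, 42 mm across, 70 mm tall, standing loose. Origin: centre of its foot.
- pen: White ebonite pen body, 128 mm long, 13 mm thick, lying loose along its x. Origin: middle of its underside.
- seater: Steel nib seating tool, 100 mm long, 10 mm thick, lying loose along its x. Origin: middle of its underside.
- slip: Small grey arkansas slip, 65 x 26 x 9 mm, lying loose, long side along x. Origin: centre of its underside.
- loupe: Black eye loupe, 34 mm across, 34 mm tall, standing loose. Origin: centre of its foot.
- socket: Steel bayonet socket block fixed to the counter, 70 x 70 x 24 mm, a hole in its top. Origin: centre of its underside.

How it is judged:
By the outcome, as a careful person would: the job done as asked, in the order asked, and still so for the second after the job is handed in, with the robot touching nothing.
It also fails if it takes over 32 s, if anything falls off the work surface, if the arm or the gripper's body presses on something with over 40 N, if the wrist force passes 120 N, or if a joint passes its speed limit or range.

## Working session

There is one attempt and no reset: what is moved stays moved. The work goes in short steps, Python scripts to look and compute and a tool call to move; the robot and the scene stay as the last step left them, time stands still between calls to the robot, and variables do not carry over. Pictures are saved under pics/ and viewed, at most 10 in all, crops included, and the job is handed in when it is done.

Besides the shell and the picture viewer there is one more tool, called after "Call:" as a command line: name --argument value ..., lists and objects as JSON in quotes. jog_arm: Moves the arm, as the interface text tells. Its arguments: {"type":"object","properties":{"commands":{"type":"array","items":{"type":"array"}}},"required":["commands"]}

```bash
mkdir -p pics; python3 - <<'E'
from workcell import *
import cv2,numpy as np
print(get_obs(),pinch_z)
a=get_image("top");b=get_image("scene")
for n,i in(("top",a),("scene",b)):
    cv2.imwrite(f"pics/{n}0.png",i["image"]);np.savez(f"{n}0.npz",**i);print(n,i["eye"],i["orientation"],i["intrinsics"])
E
```

```text
{'t': 0.0, 'qpos': array([ 1.29100099e+00,  4.23803214e-01,  1.63066116e+00,  3.07207244e-05,
        1.08861349e+00, -1.90052644e-02]), 'qvel': array([-0.00157114,  0.00154563, -0.00061517,  0.00053169, -0.00227268,
       -0.00167421]), 'joint_torque': array([ 5.74023998e-04, -5.44623613e+01, -2.73671061e+01,  6.43026643e-02,
        2.28388788e-02, -1.14171814e-04]), 'ee_pos': array([160.97275258, 603.35276364, 221.93652373]), 'orientation': array([-4.08478081e-01, -3.11467282e+00,  2.30043854e-03]), 'ft_force': array([0.01456564, 0.60361132, 0.52213116]), 'moment': array([-0.04273521, -0.02590974, -0.04972411]), 'grasp_force': 0.0, 'width': 88.01732947428408} 18.700000000000003
top [398.73487051 -10.11909016 928.49699769] [-2.16557891  2.03082227 -0.22251461] [[375.85021051   0.         325.2996922 ]
 [  0.         375.85021051 203.2590766 ]
 [  0.           0.           1.        ]]
scene [1202.1507252   426.7897185   607.59824469] [-1.15285621 -2.18714936  1.15540942] [[405.85408964   0.         328.13643166]
 [  0.         405.85408964 197.6867448 ]
 [  0.           0.           1.        ]]
```

View pics/top0.png

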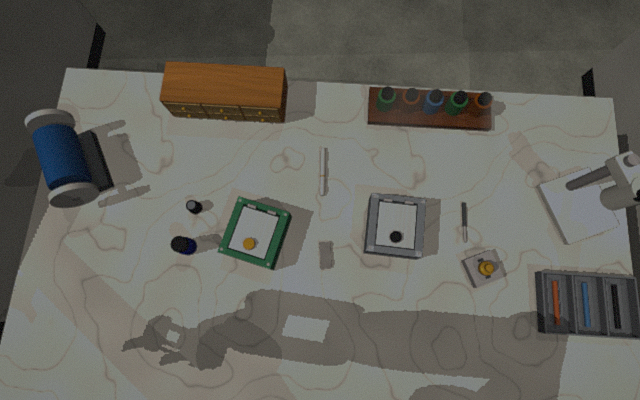

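View pics/scene0.png

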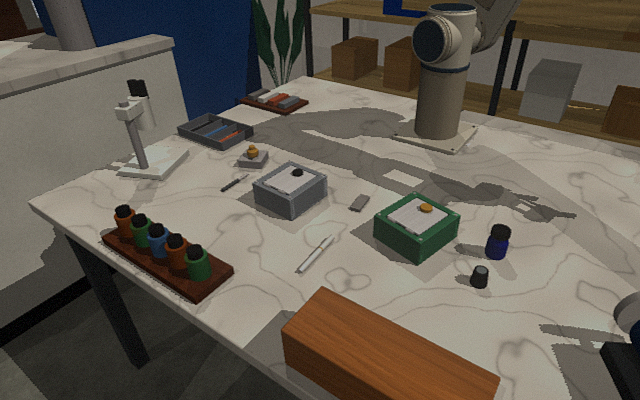

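The top view shows the green box at about (255,232) with its brass pad at (249,243) and hinge at the upper edge. The scene view shows the pad at about (426,209). The bottle (185,245) and loupe (195,207) stand to the box's left, and the slip (326,255) to its right.

```bash
cat > h.py <<'E'
import cv2,numpy as np
from scipy.spatial.transform import Rotation as R
def ray(i,uv):
    return R.from_rotvec(i["orientation"]).as_matrix()@np.linalg.inv(i["intrinsics"])@np.array([*uv,1.])
def plane(i,uv,z):
    d=ray(i,uv);return i["eye"]+d*(z-i["eye"][2])/d[2]
def depth(i,uv):
    return i["eye"]+ray(i,uv)*i["z_map"][int(round(uv[1])),int(round(uv[0]))]
def blob(m,box):
    x0,y0,x1,y1=box;k=np.zeros_like(m);k[y0:y1,x0:x1]=m[y0:y1,x0:x1]
    c=max(cv2.findContours(k,cv2.RETR_EXTERNAL,cv2.CHAIN_APPROX_NONE)[0],key=cv2.contourArea)
    M=cv2.moments(c);return np.array([M["m10"],M["m01"]])/M["m00"],c
E
python3 - <<'E'
from h import *
for n,bb,gb in(("top",(235,225,262,258),(205,185,300,280)),("scene",(410,198,442,220),(360,180,470,270))):
    i=dict(np.load(n+"0.npz"));hsv=cv2.cvtColor(i["image"],cv2.COLOR_BGR2HSV)
    c,k=blob(cv2.inRange(hsv,(10,120,90),(30,255,255)),bb)
    print(n,"pad",c,cv2.contourArea(k),cv2.boundingRect(k),plane(i,c,70),depth(i,c))
    g,k=blob(cv2.inRange(hsv,(55,80,30),(90,255,255)),gb)
    r=cv2.minAreaRect(k);print("green",r)
    if n=="top":
        for p in cv2.boxPoints(r):print(plane(i,p,62))
        # depth plane mask: points at box-top height
        v,u=np.mgrid[gb[1]:gb[3],gb[0]:gb[2]];P=np.array([depth(i,(a,b)) for a,b in zip(u.ravel(),v.ravel())])
        Q=P[(P[:,2]>52)&(P[:,2]<68)];q=cv2.minAreaRect(Q[:,:2].astype(np.float32));print("top",q,cv2.boxPoints(q),np.median(Q[:,2]))
        for s,uv in dict(bottle=(185,245),loupe=(195,207),slip=(326,255)).items():print(s,depth(i,uv))
E
```

```text
top pad [248.24366472 243.21832359] 85.5 (243, 238, 11, 12) [487.2680271  175.47274726  70.        ] [487.23335967 175.40007402  70.33616651]
green ((254.55001831054688, 232.35000610351562), (58.818363189697266, 59.767051696777344), 18.434947967529297)
[464.76952039 246.42782741  62.        ]
[601.16796937 218.70971353  62.        ]
[564.72103669  82.45810806  62.        ]
[431.0506695  114.30508709  62.        ]
top ((516.2459106445312, 168.17062377929688), (130.75457763671875, 140.0440673828125), 75.86881256103516) [[432.3814   121.86708 ]
 [568.1876    87.676315]
 [600.1104   214.47417 ]
 [464.3042   248.66493 ]] 61.077216520080015
bottle [474.00992825 319.89538139  68.99350648]
loupe [570.72638485 322.81881035  33.32602894]
slip [477.04221569  -3.38830534  10.27392344]
scene pad [426.08264463 206.63085399] 60.5 (420, 203, 12, 9) [487.55856238 177.49189826  70.        ] [490.90145181 178.65812298  72.51490512]
green ((420.5917663574219, 220.4814453125), (69.70661163330078, 64.11980438232422), 47.60256576538086)
```

Call:
jog_arm --commands '[[-1, [-0.2, -0.16, 0], [0, 0, 0]], [-1, [-0.32, -0.25, 0], [0, 0, 0]], [-1, [-0.35, -0.27, 0], [0, 0, 0]], [-1, [-0.35, -0.27, 0], [0, 0, 0]], [-1, [-0.35, -0.27, 0], [0, 0, 0]], [-1, [-0.35, -0.27, 0], [0, 0, 0]], [-1, [-0.35, -0.27, 0], [0, 0, 0]], [-1, [-0.35, -0.27, 0], [0, 0, 0]], [-1, [-0.35, -0.27, 0], [0, 0, 0]], [-1, [-0.25, -0.2, 0], [0, 0, 0]]]'

```text
t: 1.1
ee_pos: [408.8, 277.1, 222.6]
orientation: [-0.41, -3.115, 0.001]
ft_force: [0.6, 0.2, 0.1]
width: 11.1
grasp_force: 0.0
```

```bash
cat > to.py <<'E'
import sys
from h import *
from workcell import get_obs
o=get_obs();t=np.array([float(a) for a in sys.argv[1:4]])
print(o["t"],o["ee_pos"],o["orientation"],o["width"],"F",o["ft_force"],"tool shift mm",R.from_rotvec(o["orientation"]).inv().apply(t-o["ee_pos"]))
E
python3 to.py 487 176 90
```

```text
1.1 [408.786302   277.14197955 222.5600084 ] [-4.10102322e-01 -3.11466281e+00  6.47483033e-04] 11.085281410204592 F [0.62972975 0.18080942 0.08372559] tool shift mm [-101.72755609  -77.39430201  132.59285334]
```

Call:
jog_arm --commands '[[-1, [-0.32, -0.25, 0.1], [0, 0, 0]], [-1, [-0.32, -0.25, 0.2], [0, 0, 0]], [-1, [-0.3, -0.22, 0.2], [0, 0, 0]], [-1, [0, 0, 0.3], [0, 0, 0]], [-1, [0, 0, 0.2], [0, 0, 0]], [-1, [0, 0, 0], [0, 0, 0]], [-1, [0, 0, 0], [0, 0, 0]]]'

```text
t: 1.8
ee_pos: [479.8, 185.5, 122.7]
orientation: [-0.408, -3.114, 0.001]
ft_force: [1.1, -0.6, 0.6]
width: 0.4
grasp_force: 0.0
```

```bash
python3 to.py 487 176 90; python3 - <<'E'
from h import *
from workcell import *
o=get_obs();w=get_image("wrist");s=get_image("scene")
M=np.array(w["mount"]);T=R.from_rotvec(o["orientation"]).as_matrix()
w["eye"]=T@M[:3,3]+o["ee_pos"];w["orientation"]=R.from_matrix(T@M[:3,:3]).as_rotvec()
hsv=cv2.cvtColor(w["image"],cv2.COLOR_BGR2HSV)
try:
    c,k=blob(cv2.inRange(hsv,(10,120,70),(30,255,255)),(0,0,640,400));print(c,cv2.contourArea(k),cv2.boundingRect(k),plane(w,c,70),depth(w,c))
except Exception as e:print(e)
cv2.imwrite("pics/w1.png",np.hstack([w["image"],s["image"]])[:, :][::2,::2])
E
```

```text
1.8 [479.84390665 185.49672962 122.67745433] [-4.08146502e-01 -3.11407154e+00  7.20259298e-04] 0.3639205354287493 F [ 1.09425025 -0.6046658   0.57130643] tool shift mm [-9.38855337 -7.31318646 32.67393359]
[312.93443873 231.77282257] 874.5 (294, 216, 39, 37) [484.67878168 176.28721395  70.        ] [483.93259383 176.55282522  71.8805693 ]
```

View pics/w1.png

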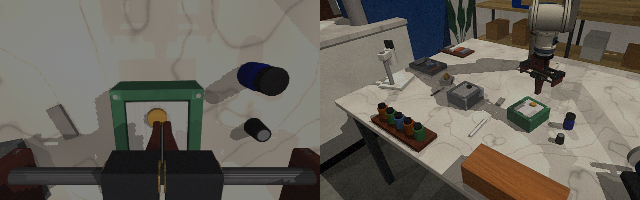

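The wrist view (left half) shows the shut fingers just beside the brass pad, at full-size pixel (313,232). Its position there, (485,176), agrees with the first measurement.

Call:
jog_arm --commands '[[-1, [-0.08, -0.07, 0.15], [0, 0, 0]], [-1, [0, 0, 0.2], [0, 0, 0]], [-1, [0, 0, 0.11], [0, 0, 0]], [-1, [0, 0, 0], [0, 0, 0]], [-1, [0, 0, 0], [0, 0, 0]]]'

```text
t: 2.4
ee_pos: [486.1, 176.6, 76.7]
orientation: [-0.408, -3.115, 0.0]
ft_force: [0.6, -0.6, 0.4]
width: 0.2
grasp_force: 0.0
```

```bash
python3 to.py 486 176 63
```

```text
2.4 [486.05477127 176.57597221  76.66052478] [-4.08366720e-01 -3.11468074e+00  2.52769219e-04] 0.17247007141328893 F [ 0.58762857 -0.60043766  0.35094171] tool shift mm [-0.09873327 -0.56799112 13.66061195]
```

Call:
jog_arm --commands '[[-1, [0, 0, 0.04], [0, 0, 0]], [-1, [0, 0, 0.04], [0, 0, 0]], [-1, [0, 0, 0.025], [0, 0, 0]], [-1, [0, 0, 0.015], [0, 0, 0]], [-1, [0, 0, 0], [0, 0, 0]], [-1, [0, 0, 0], [0, 0, 0]]]'

```text
t: 3.0
ee_pos: [486.2, 176.9, 64.9]
orientation: [0.409, 3.114, 0.001]
ft_force: [-1.3, 2.1, 3.5]
width: 0.3
grasp_force: 1.7
```

Call:
jog_arm --commands '[[-1, [0, 0, 0.01], [0, 0, 0]], [-1, [0, 0, 0.01], [0, 0, 0]], [-1, [0, 0, 0.005], [0, 0, 0]], [-1, [0, 0, 0], [0, 0, 0]], [-1, [0, 0, 0], [0, 0, 0]]]'

```text
t: 3.5
ee_pos: [486.2, 176.8, 63.0]
orientation: [0.409, 3.114, 0.001]
ft_force: [-3.7, 1.9, 12.3]
width: 0.6
grasp_force: 6.5
```

The force rose from 3.5 N to 12 N at 7 mm down, so the hatch is on its stop. I'll retreat up and to the box's -x side.

Call:
jog_arm --commands '[[-1, [0.2, 0, -0.45], [0, 0, 0]], [-1, [0.25, 0, -0.42], [0, 0, 0]], [-1, [0.3, 0, -0.4], [0, 0, 0]], [-1, [0.3, 0, -0.38], [0, 0, 0]], [-1, [0.2, 0, -0.2], [0, 0, 0]], [-1, [0, 0, 0], [0, 0, 0]], [-1, [0, 0, 0], [0, 0, 0]], [-1, [0, 0, 0], [0, 0, 0]], [-1, [0, 0, 0], [0, 0, 0]], [-1, [0, 0, 0], [0, 0, 0]]]'

```text
t: 4.5
ee_pos: [365.3, 208.5, 246.1]
orientation: [-0.409, -3.113, 0.002]
ft_force: [-0.0, 0.3, -0.3]
width: 0.4
grasp_force: 0.0
```

Call:
jog_arm --commands '[[-1, [0, 0, 0], [0, 0, 0]], [-1, [0, 0, 0], [0, 0, 0]], [-1, [0, 0, 0], [0, 0, 0]], [-1, [0, 0, 0], [0, 0, 0]], [-1, [0, 0, 0], [0, 0, 0]], [-1, [0, 0, 0], [0, 0, 0]], [-1, [0, 0, 0], [0, 0, 0]], [-1, [0, 0, 0], [0, 0, 0]]]'

```text
t: 5.3
ee_pos: [365.2, 208.9, 247.2]
orientation: [0.408, 3.115, 0.0]
ft_force: [-0.3, -0.0, 0.3]
width: 0.2
grasp_force: 0.0
```

```bash
python3 to.py 486 176 63; python3 - <<'E'
from h import *
from workcell import *
a=get_image("top");s=get_image("scene")
cv2.imwrite("pics/after.png",np.hstack([cv2.resize(a["image"][160:300,150:540],None,fx=1,fy=1),s["image"][110:250,230:540]]))
for n,i,b in(("top",a,(215,180,300,275)),("scene",s,(360,120,480,260))):
    hsv=cv2.cvtColor(i["image"],cv2.COLOR_BGR2HSV)
    try:
        c,k=blob(cv2.inRange(hsv,(10,120,70),(30,255,255)),b);print(n,c,cv2.contourArea(k),depth(i,c))
    except Exception as e:print(n,"no pad seen")
    v,u=np.mgrid[b[1]:b[3],b[0]:b[2]];P=np.array([depth(i,(x,y)) for x,y in zip(u.ravel(),v.ravel())])
    m=(abs(P[:,0]-530)<80)&(abs(P[:,1]-165)<75)&(P[:,2]<220);print("highest",P[m][np.argsort(P[m,2])[-5:]].round())
E
```

```text
5.3 [365.16968033 208.89363616 247.22683865] [4.08409334e-01 3.11484625e+00 5.40721955e-05] 0.16093969945332098 F [-0.29103777 -0.00737183  0.34218111] tool shift mm [-125.21118326   -0.63980579  184.23690121]
top [249.5875 216.5125] 40.0 [535.55733509 161.8703385  148.46257364]
highest [[518. 135. 156.]
 [525. 160. 156.]
 [521. 152. 156.]
 [535. 201. 157.]
 [531. 184. 158.]]
scene [413.43421053 189.87280702] 114.0 [541.11273934 164.66800576 140.19839412]
highest [[523. 144. 157.]
 [538. 210. 157.]
 [522. 146. 157.]
 [534. 191. 157.]
 [519. 131. 158.]]
```

View pics/after.png

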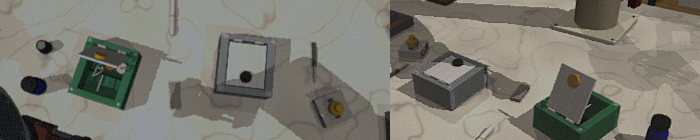

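The pictures show the green hatch standing open and the grey one shut. The free edge measures 157 mm high, against about 155 mm expected at 1.15 rad, and the robot is clear of everything.

```bash
python3 -c "
from workcell import *
print(close_job())"
```

```text
the job is handed in; nothing more can be done
None
```

I pressed the green box's brass pad once to its stop and withdrew. The hatch popped fully open by itself and was still open when I handed the job in at about 5.4 s, with the grey hatch shut and nothing else touched.

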